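Push a bearing ring round the bend of a feed track and home under the gauging guard

ROBOT

A 6-joint arm with a two-finger parallel gripper is mounted at the origin on the work surface; the furniture and walls round the work are solid. World frame = base frame: x ahead of the robot, y to its left, z up, the work surface at z = 0. Lengths are in mm, angles in rad, forces in N, time in s.
With the tool pointing down it reaches from about 375 to 825 mm from the base axis. Payload 5.5 kg.
Tool frame: the origin (TCP) lies midway between the tips of the shut fingers; the grasp point (between the pads) lies 19 mm behind it; z points along the fingers, y is the line along which they close (so a half turn about z gives the same grasp; the last joint's range is limited). The gripper opens to 85 mm and grips with 20 to 120 N. Pads are 22 mm wide; open, the fingers measure 114 mm over their backs; the gripper's body (76 mm by 85 mm) begins 54 mm behind the grasp point. The pads swing forward as they close: fully open they stand 13 mm farther back than shut.
Start: joints at [-1.145, 0.314, -0.047, 1.21, 0, 1.571], TCP at [247.826, -546.422, 231.299] pointing down, gripper open.
Joint ranges: [-2.67, 2.67], [-0.69, 1.73], [-1.03, 1.25], [-2.08, 2.16], [-1.42, 1.45], [-3.14, 3.14]. Speed limits (rad/s): [2.39, 2.39, 3.01, 3.14, 3.14, 3.14].

INTERFACE

Orientations are given as a 3x3 rotation matrix whose columns are the frame's x, y, z axes.
In Python, from cell import * gives the robot as it stands.
- The arm moves only by the tool drive_tool, never from a script. Its argument "deltas" is a list of rows, each an object with "dp": the shift along the tool's x, y, z in mm, a list of three; "twist": the turn about the tool's z in degrees. A call has 1 to 10 rows; each row is the pose to reach, as a shift and turn from the pose commanded when the call began, along the tool's axes at that moment; what a row does not reach only later rows make up. A row lasts 1/10 s, in which the tool goes at most 50 mm and 8.59 degrees, less where a joint would pass 70% of its speed; a pose out of reach is approached as far as the arm can. A call with a gripper value outside its range is refused whole. "grip" is the finger opening in mm, from 0 to 85.4, set as the call begins (left out, the last holds). The fingers move at their own pace and stop on an object; "grip_force" is the grip in N (left out, the last holds). Time passes only in rows, so rows that repeat a pose let the fingers close. It gives the time, the measured TCP pose, the force, the opening and the grip force at its end, in the units of the state.
- state(): the state, without advancing time (a new reading comes with each control period).
- get_image(name): name is "side" or "top"; returns a dict with "pixels" (400x640x3 uint8, red, green, blue), "range_z" (400x640 float32, mm along the optical axis (not along the pixel's ray), 0 where there is no reading), "fx", "fy", "cx", "cy" (pixels), "k1" (the pictures are not rectified: a ray, as slopes to the right and down, at radius r is drawn at 1 + k1 r^2 times it, then the intrinsics apply), "cam_to_world" (4x4, takes a point from camera to world coordinates). Camera axes: x right, y down, z forward; pixel columns grow to the right and rows downward; lengths in mm; the calibration is good to about 2 mm. A picture is of the moment at which its call begins.
- close_job(): hands the job in; it is judged then, once.
The state is a dict: "time_s": time; "q": joint angles; "dq": joint speeds; "tau": joint torques, N m; "position": TCP position; "ee_rot": TCP orientation; "ft_force": force on the tool from outside, world axes, zero at the start; "moment": the same for the moment, N m; "opening": finger opening in mm; "finger_force": force on a finger pad.
Only numpy, scipy, OpenCV 4.12 (cv2) and the standard library are available. Lean on these libraries where they do the work, as an engineer would, in place of code of your own. Each camera call takes 0.05 s, during which the arm holds its last target. There are 200 camera calls.

TASK

Push the dark bearing ring along the raised blue-walled track, round the bend and on under the clear yellow-edged guard until it sits fully home against the red end stop. Keep the ring flat on the track all the way (do not lift it out), do not force it if it wedges, and do not knock the guard or the green-lidded grease tin. Leave the ring there and take the tool away.

Things in the scene. Friction and masses are not known exactly. Their poses are not given: they have to be found in the camera images.
- ring: dark steel bearing ring lying flat in the track, outside diameter 66 mm, height 20 mm, bore about 52 mm (only its middle 36 mm is sure to be free), about 0.2 kg; origin at the centre of its underside, z up. It starts in the first leg of the track and slides easily (friction about 0.25), but wedges if it is pressed against a wall instead of along the track.
- track: fixed feed track: aluminium plate (x -140 to 130, y -128 to 122 mm in its frame) on a grey column; its top, the track floor, is 180 mm above the bench. Origin on the bench below the plate, z up. Blue walls 8 mm thick, 18 mm high, 72 mm apart. Seen from the robot, leg 1 runs from right to left (+y), then a quarter bend to the right, then leg 2 away from the robot (+x) to a red end stop.
- entry (a point): point on the track floor on the centre line of leg 1, at (-95, -50) mm in the track's frame; leg 1 runs straight along x = -95 from its open end at y = -105 to y = 5. The ring starts within 25 mm of this point along the leg.
- bend (a point): point on the track floor on the centre line halfway round the bend, at (-74.5, 54.5) mm in the track's frame. The bend's centre line is a quarter circle of radius 70 mm about (-25, 5); its inner wall is a solid blue disc of radius 34 mm.
- nest (a point): point on the track floor where the ring's centre is when it is home, at (85, 75) mm in the track's frame, marked by a green disc 68 mm across. Leg 2 runs straight along y = 75 from x = -25 to the red end stop, whose face is at x = 118. Axes as the track's.
- guard: fixed clear plate, 5 mm thick with 7 mm yellow edges, over the nest: underside 75 mm above the track floor, x 20 to 130, y 23 to 127 mm in the track's frame (its own frame is the same), on two posts at its far end, open in front. The ring at home lies 32 mm inside its front edge, so a finger pushing it there from behind must at the end lean back about 30 to 45 degrees.
- grease_tin: loose flat tin with a green lid, 67 mm diameter, 31 mm high, standing on the track's plate to the right of leg 2; origin at the centre of its underside
There are look-alikes about, which are no part of the job. Leave any pink or purple look-alike of the ring alone.

How it is judged (in metres and radians):
On the way:
1. the ring passes through the bend of the track (horizontal distance between ring and bend below 0.03 m), for 0.1 s.
At the end, for the whole second after the job is handed in: The ring lies flat and at rest on the track floor, its centre within 8 mm of the nest point, that is home against the red end stop under the guard (horizontal distance between ring and nest below 0.008 m and z of ring in the frame of nest below 0.004 m and angle between ring's own z axis and vertical below 0.1 rad and linear speed of ring below 0.01 m/s); the robot touches nothing.
It fails at once if the ring is lifted: its underside's centre rises more than 10 mm above the track floor (z of ring in the frame of nest above 0.01 m).
It fails at once if the ring is forced: it is pressed against the track with more than 40 N (contact force between ring and track above 40 N).
It fails at once if the guard is knocked with more than 8 N (contact force between anything else and guard above 8 N).
It fails at once if the grease tin is shifted more than 25 mm (distance of grease_tin from where it was at the start of the episode above 0.025 m).
It also fails if it takes over 58 s, if anything falls off the work surface, if the arm or the gripper's body presses on something with over 40 N, if the wrist force passes 120 N, or if a joint passes its speed limit or range.

## Working session

There is one attempt and no reset: what is moved stays moved. The work goes in short steps, Python scripts to look and compute and a tool call to move; the robot and the scene stay as the last step left them, time stands still between calls to the robot, and variables do not carry over. Pictures are saved under pics/ and viewed, at most 10 in all, crops included, and the job is handed in when it is done.

Besides the shell and the picture viewer there is one more tool, called after "Request:" as name(argument=value, ...) on one line, values as JSON. drive_tool: Moves the arm, as the interface text tells. Its arguments: {"type":"object","properties":{"deltas":{"type":"array","items":{"type":"object","properties":{"dp":{"type":"array","items":{"type":"number"}},"twist":{"type":"number"}}}},"grip":{"type":"number"},"grip_force":{"type":"number"}},"required":["deltas"]}

```bash
ls; mkdir -p pics; cat > h.py <<'E'
from cell import *
import numpy as np, cv2
def ray(im,u,v):
    K=np.array([[im["fx"],0,im["cx"]],[0,im["fy"],im["cy"]],[0,0,1.]])
    p=cv2.undistortPoints(np.array([[[u,v]]],float),K,np.array([im["k1"],0,0,0.]))[0,0]
    T=np.array(im["cam_to_world"]); d=T[:3,:3]@np.array([p[0],p[1],1]); return T[:3,3],d
def onplane(im,u,v,z):
    o,d=ray(im,u,v); return o+d*(z-o[2])/d[2]
def pt(im,u,v):
    o,d=ray(im,u,v); return o+d*im["range_z"][int(round(v)),int(round(u))]
def save(im,n): cv2.imwrite(f"pics/{n}.png",im["pixels"][:,:,::-1])
E
python3 - <<'E'
from h import *
s=state(); print({k:np.round(v,3).tolist() for k,v in s.items()})
for n in("side","top"):
    im=get_image(n); save(im,n+"0"); print(n,im["fx"],im["k1"],np.round(im["cam_to_world"],2).tolist())
E
```

```text
pics
{'time_s': 0.0, 'q': [-1.145, 0.314, -0.048, 1.21, 0.0, 1.571], 'dq': [-0.0, 0.0, 0.001, -0.0, -0.0, -0.001], 'tau': [0.0, -53.96, 33.974, 0.019, -0.0, 0.0], 'position': [247.578, -545.891, 230.437], 'ee_rot': [[0.911, 0.413, -0.001], [0.413, -0.911, 0.002], [0.0, -0.002, -1.0]], 'ft_force': [-0.741, -0.32, -0.327], 'moment': [-0.003, -0.018, -0.008], 'finger_force': 0.0, 'opening': 85.686}
side 498.87090204611394 -0.15482756731499273 [[-0.98, -0.11, 0.16, 337.12], [-0.19, 0.61, -0.77, 977.4], [-0.02, -0.78, -0.62, 794.64], [0.0, 0.0, 0.0, 1.0]]
top 387.9009420040802 -0.06641420007637872 [[0.01, -0.99, 0.11, 420.41], [-1.0, -0.02, -0.01, 136.21], [0.01, -0.11, -0.99, 964.52], [0.0, 0.0, 0.0, 1.0]]
```

View pics/top0.png

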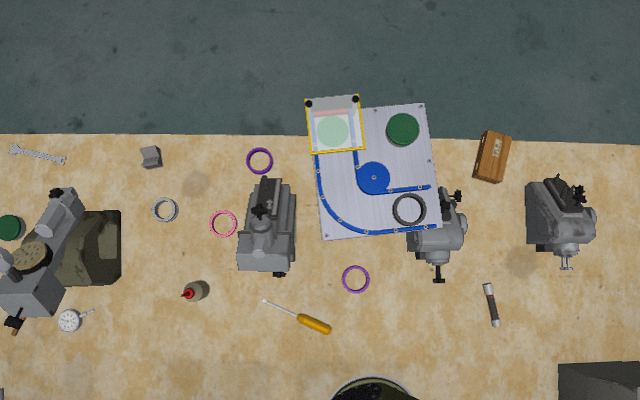

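View pics/side0.png

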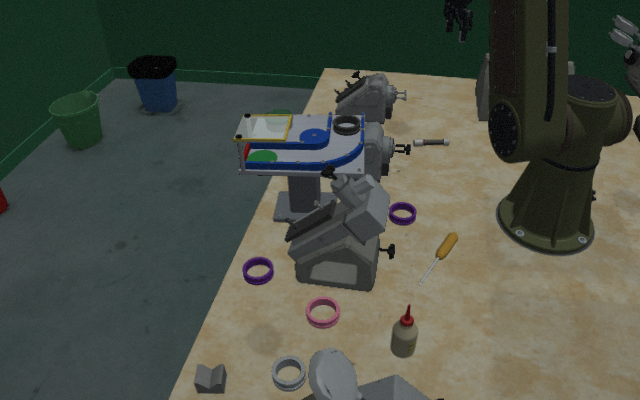

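The top view shows the ring at about (409,209), the blue bend disc at (373,178), the nest disc at (332,131) under the guard and the tin at (403,129). The side view shows the track on its column with vises on either side. Next I measure the track's pose.

```bash
python3 - <<'E'
from h import *
im=get_image("top"); p=im["pixels"].astype(int); hsv=cv2.cvtColor(im["pixels"],cv2.COLOR_RGB2HSV)
def blob(m,box):
    M=np.zeros(m.shape,np.uint8);x0,y0,x1,y1=box;M[y0:y1,x0:x1]=m[y0:y1,x0:x1]*255
    n,l,st,c=cv2.connectedComponentsWithStats(M);k=1+np.argmax(st[1:,4]);return c[k],st[k]
R,G,B=p[...,0],p[...,1],p[...,2]
blue=(B>R+60)&(B>G+40)
M=(blue*255).astype(np.uint8)
M2=cv2.erode(M,np.ones((9,9),np.uint8)); n,l,st,c=cv2.connectedComponentsWithStats(M2); print([ (c[i],st[i]) for i in range(1,n)])
disc=c[1+np.argmax(st[1:,4])]
nest,ns=blob((G>R+25)&(G>B+15),(308,100,358,152)); tin,ts=blob((G>R+25)&(G>B+5),(380,105,425,150))
ring,rs=blob((hsv[...,2]<90),(385,190,430,228)); 
print("disc",disc,onplane(im,*disc,198),"nest",nest,ns,onplane(im,*nest,180),"tin",tin,ts,onplane(im,*tin,211),"ring",ring,rs,onplane(im,*ring,198))
# frame from disc centre (-25,5) & nest (85,75)
a=onplane(im,*disc,198)[:2];b=onplane(im,*nest,180)[:2]
v=b-a;L=np.hypot(110,70);th=np.arctan2(v[1],v[0])-np.arctan2(70,110);print("len",np.linalg.norm(v),L,"yaw deg",np.degrees(th))
# plate outline
g=(hsv[...,1]<50)&(hsv[...,2]>120); 
for (u,v) in [(427,104),(439,232),(322,240),(317,152)]: print((u,v),onplane(im,u,v,180))
for (u,v) in [(305,99),(359,94),(366,149),(312,153)]: print('guard',(u,v),onplane(im,u,v,260))
E
```

```text
[(array([372.64874552, 178.79569892]), array([361, 166,  24,  25, 279], dtype=int32))]
disc [372.64874552 178.79569892] [562.88585519  26.48760024 198.        ] nest [332.15275813 131.11739745] [317 117  31  30 707] [665.85181498 108.39239057 180.        ] tin [402.52592593 128.69382716] [387 113  32  32 810] [664.209555   -32.46329967 211.        ] ring [409.62796834 209.20580475] [392 193  34  34 379] [502.57379681 -47.68039731 198.        ]
len 131.56893080471065 130.38404810405297 yaw deg 6.02947832667001
(427, 104) [729.97103881 -92.78068652 180.        ]
(439, 232) [ 458.69342814 -112.04697986  180.        ]
(322, 240) [439.29170361 126.31517913 180.        ]
(317, 152) [620.59220373 139.29272615 180.        ]
guard (305, 99) [702.9747093  163.41013309 260.        ]
guard (359, 94) [715.02960895  60.84506888 260.        ]
guard (366, 149) [607.59700718  47.67572588 260.        ]
guard (312, 153) [598.1151738  148.23936503 260.        ]
```

Request:
drive_tool(deltas=[{"dp": [0,0,-50]},{"dp": [20,-20,-100]},{"dp": [55,-52,-140]},{"dp": [90,-85,-150]},{"dp": [125,-117,-160]},{"dp": [160,-150,-170]},{"dp": [195,-183,-180]},{"dp": [230,-216,-190]},{"dp": [265,-250,-190]},{"dp": [300,-283,-190]}], grip=0)

```text
validation failed for argument at $.de...
```

Request:
drive_tool(deltas=[{"dp": [35,-30,0],"twist": 0},{"dp": [70,-60,0]},{"dp": [105,-90,0]},{"dp": [140,-90,0]},{"dp": [180,-72,0]},{"dp": [225,-52,0]},{"dp": [270,-32,0]},{"dp": [315,-12,0]},{"dp": [360,8,0]},{"dp": [405,28,0]}])

```text
validation failed for argument at $.de...
```

Request:
drive_tool(deltas=[{"dp": [0,0,-50],"twist": 0},{"dp": [20,-20,-100],"twist": 0},{"dp": [55,-52,-140],"twist": 0},{"dp": [90,-85,-150],"twist": 0},{"dp": [125,-117,-160],"twist": 0},{"dp": [160,-150,-170],"twist": 0},{"dp": [195,-183,-180],"twist": 0},{"dp": [230,-216,-190],"twist": 0},{"dp": [265,-250,-190],"twist": 0},{"dp": [300,-283,-190],"twist": 0}], grip=0)

```text
time_s: 1.15
position: [401.2, -171.0, 421.7]
ee_rot: [[0.911, 0.413, 0.001], [0.413, -0.911, -0.0], [0.001, 0.001, -1.0]]
ft_force: [0.4, -0.5, -0.0]
opening: -0.0
finger_force: 0.0
```

Request:
drive_tool(deltas=[{"dp": [46,7,0],"twist": 0},{"dp": [92,14,0],"twist": 0},{"dp": [138,20,0],"twist": 0},{"dp": [184,27,0],"twist": 0},{"dp": [230,34,0],"twist": 0},{"dp": [276,40,0],"twist": 0},{"dp": [322,47,0],"twist": 0},{"dp": [368,54,0],"twist": 0},{"dp": [414,60,0],"twist": 0},{"dp": [460,67,0],"twist": 0}])

```text
time_s: 2.15
position: [790.4, -46.7, 383.8]
ee_rot: [[0.91, 0.413, 0.017], [0.413, -0.911, -0.001], [0.015, 0.008, -1.0]]
ft_force: [-2.5, 0.4, -2.0]
opening: -0.1
finger_force: 0.0
```

Request:
drive_tool(deltas=[{"dp": [40,0,-40],"twist": 0},{"dp": [80,0,-80],"twist": 0},{"dp": [120,0,-120],"twist": 0},{"dp": [160,0,-160],"twist": 0},{"dp": [200,0,-200],"twist": 0},{"dp": [240,0,-240],"twist": 0}])

```text
time_s: 2.75
position: [786.6, 10.8, 436.7]
ee_rot: [[0.907, 0.411, 0.091], [0.413, -0.911, -0.002], [0.082, 0.039, -0.996]]
ft_force: [0.4, 0.9, -0.6]
opening: 0.0
finger_force: 0.0
```

```bash
python3 -c "
from h import *
s=state(); print(np.round(s['q'],3),np.round(s['position']),np.round(s['ee_rot'],3),s['time_s'])
import cell; print([n for n in dir(cell) if n[0]!='_'])"
```

```text
[ 0.015  0.811  1.25   1.919 -0.003  2.731] [787.  11. 437.] [[ 0.907  0.411  0.091]
 [ 0.413 -0.911 -0.002]
 [ 0.082  0.039 -0.996]] 2.75
['Unreachable', 'close_job', 'get_image', 'state']
```

Request:
drive_tool(deltas=[{"dp": [-40,-17,0],"twist": 0},{"dp": [-80,-34,0],"twist": 0},{"dp": [-120,-51,0],"twist": 0}])

```text
time_s: 3.05
position: [699.0, 8.4, 428.7]
ee_rot: [[0.907, 0.411, 0.09], [0.413, -0.911, -0.002], [0.081, 0.039, -0.996]]
ft_force: [0.7, 0.4, 1.3]
opening: 0.2
finger_force: 0.0
```

The tilt made at the reach limit stays, so it can be built up later for the lean. First I fit the track's pose properly from the walls in the first picture.

```bash
cat > fit.py <<'E'
from h import *
im=get_image("top"); p=cv2.imread("pics/top0.png")[:,:,::-1].astype(int)
R,G,B=p[...,0],p[...,1],p[...,2]
ys,xs=np.nonzero((B>R+60)&(B>G+40)); W=np.array([onplane(im,u,v,198)[:2] for u,v in zip(xs,ys)])
th=np.radians(5.3); o=np.array([588.2,23.9])
for it in range(4):
    Rm=np.array([[np.cos(th),-np.sin(th)],[np.sin(th),np.cos(th)]]); L=(W-o)@Rm
    a=L[(abs(L[:,0]+135)<9)&(L[:,1]<0)&(L[:,1]>-100)]; b=L[(abs(L[:,1]-115)<9)&(L[:,0]<10)&(L[:,0]>-25)]
    c=L[(abs(L[:,0]+55)<9)&(L[:,1]<-35)&(L[:,1]>-100)]; d=L[(abs(L[:,1]-35)<9)&(L[:,0]>12)&(L[:,0]<10+8)]
    sa=np.polyfit(a[:,1],a[:,0],1); sc=np.polyfit(c[:,1],c[:,0],1)
    e=L[(np.hypot(L[:,0]+25,L[:,1]-5)>100)&(L[:,0]<-30)&(L[:,1]>10)]
    (cx,cy),r=cv2.minEnclosingCircle(e.astype(np.float32)); 
    r0=np.hypot(e[:,0]+25,e[:,1]-5).mean()
    print(len(a),sa,len(c),sc,a[:,0].mean(),c[:,0].mean(),b[:,1].mean(),len(b),"r",r0)
    th+= -np.mean([sa[0],sc[0]]); o=o+Rm@np.array([((a[:,0].mean()+135)+(c[:,0].mean()+55))/2,b[:,1].mean()-115])
print(np.degrees(th),o)
Rm=np.array([[np.cos(th),-np.sin(th)],[np.sin(th),np.cos(th)]])
for w in [(562.9,26.5),(665.9,108.4),(502.6,-47.7),(664.2,-32.5)]: print((np.array(w)-o)@Rm)
np.save("frame.npy",[th,*o])
E
python3 fit.py
```

```text
158 [-2.85097467e-02 -1.31806551e+02] 120 [-2.33154927e-02 -5.22680278e+01] -130.46370601588157 -50.77200557162696 113.98748382316579 47 r 107.37129452617441
159 [-8.63501297e-03 -1.36302514e+02] 124 [-9.61012480e-03 -5.71347182e+01] -135.8878346923282 -56.50929908805714 115.28540399320133 48 r 111.23004727480071
162 [ 6.85108487e-04 -1.35059070e+02] 123 [ 4.38477157e-04 -5.58632374e+01] -135.09241059490316 -55.8917825876991 115.20294354713288 48 r 110.39445317793852
162 [ 3.69442316e-04 -1.34595719e+02] 124 [-1.20800962e-03 -5.54546907e+01] -134.61357202968918 -55.376059699759544 114.99375884294966 48 r 109.91403922828843
7.299203267238896 [590.92506534  23.5715723 ]
[-27.42589695   6.46530375]
[85.14487442 74.61536928]
[-96.6644089 -59.4722308]
[ 65.55719094 -64.92682023]
```

```bash
cat >> h.py <<'E'
_th,_ox,_oy=np.load("frame.npy") if __import__("os").path.exists("frame.npy") else (0,0,0)
Rt=np.array([[np.cos(_th),-np.sin(_th)],[np.sin(_th),np.cos(_th)]])
def t2w(x,y,z=0): return np.append(np.array([_ox,_oy])+Rt@[x,y],180+z)
def w2t(p): return np.append((np.array(p[:2])-[_ox,_oy])@Rt,p[2]-180)
def rows(pts):   # track-frame points -> tool deltas
    s=state(); R=np.array(s["ee_rot"]); P=np.array(s["position"])
    print("t",s["time_s"],"tcp in track",w2t(P).round(1),"F",np.round(s["ft_force"],1)); last=P
    for q in pts:
        w=t2w(*q); print(q,"->",(R.T@(w-P)).round().astype(int).tolist(),"step",round(np.linalg.norm(w-last))); last=w
E
python3 -c "
from h import *
rows([(-96.7,-59.5,110),(-96.7,-59.5,5)])"
```

```text
t 3.1 tcp in track [ 92.1 -27.3 244. ] F [ 2.7  0.3 -8.1]
(-96.7, -59.5, 110) -> [-198, -29, 121] step 234
(-96.7, -59.5, 5) -> [-205, -32, 225] step 105
```

Request:
drive_tool(deltas=[{"dp": [-40,-6,20],"twist": 4},{"dp": [-80,-12,45],"twist": 9},{"dp": [-120,-18,70],"twist": 13},{"dp": [-160,-24,95],"twist": 17},{"dp": [-198,-29,121],"twist": 17},{"dp": [-198,-29,121],"twist": 17},{"dp": [-198,-29,121],"twist": 17}])

```text
time_s: 3.8
position: [517.0, -47.5, 292.3]
ee_rot: [[0.988, 0.127, 0.088], [0.128, -0.992, -0.002], [0.087, 0.013, -0.996]]
ft_force: [1.1, 0.3, 0.2]
opening: 0.2
finger_force: 0.0
```

```bash
python3 - <<'E'
from h import *
rows([(-96.7,-59.5,30),(-96.7,-59.5,5)])
im=get_image("side"); cv2.imwrite("pics/s1.png",cv2.resize(im["pixels"][80:230,220:440,::-1],None,fx=3,fy=3))
print(np.round(state()['ee_rot'],3))
E
```

```text
t 3.8 tcp in track [-82.4 -61.1 112.3] F [1.1 0.3 0.2]
(-96.7, -59.5, 30) -> [-21, -3, 81] step 84
(-96.7, -59.5, 5) -> [-24, -3, 106] step 25
[[ 0.988  0.128  0.091]
 [ 0.128 -0.992 -0.002]
 [ 0.09   0.014 -0.996]]
```

View pics/s1.png

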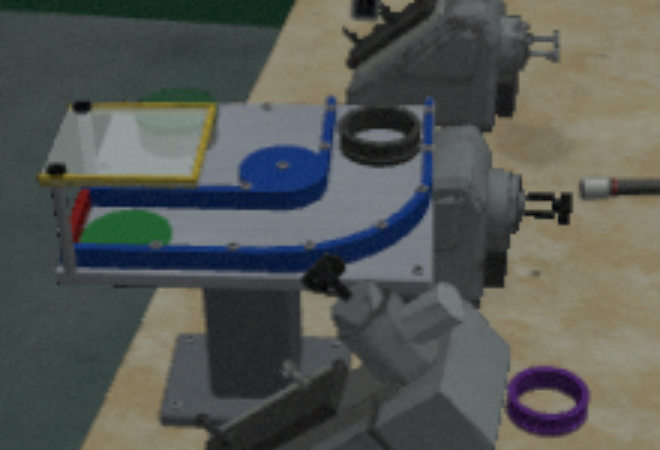

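The crop shows the ring at about (380,135) in leg 1, the bend clear and the nest empty. The tool is just above the crop.

Request:
drive_tool(deltas=[{"dp": [-21,-3,40],"twist": 0},{"dp": [-21,-3,76],"twist": 0},{"dp": [-21,-3,76],"twist": 0},{"dp": [-21,-3,76],"twist": 0}])

```text
time_s: 4.25
position: [505.4, -47.0, 216.3]
ee_rot: [[0.988, 0.129, 0.09], [0.129, -0.992, -0.002], [0.089, 0.013, -0.996]]
ft_force: [0.8, -0.6, -0.5]
opening: 0.1
finger_force: 0.0
```

```bash
python3 - <<'E'
from h import *
rows([(-96.7,-59.5,5)])
im=get_image("side"); cv2.imwrite("pics/s2.png",cv2.resize(im["pixels"][40:190,240:460,::-1],None,fx=3,fy=3))
E
```

```text
t 4.25 tcp in track [-93.8 -59.2  36.3] F [ 0.8 -0.6 -0.5]
(-96.7, -59.5, 5) -> [-6, 0, 31] step 31
```

View pics/s2.png

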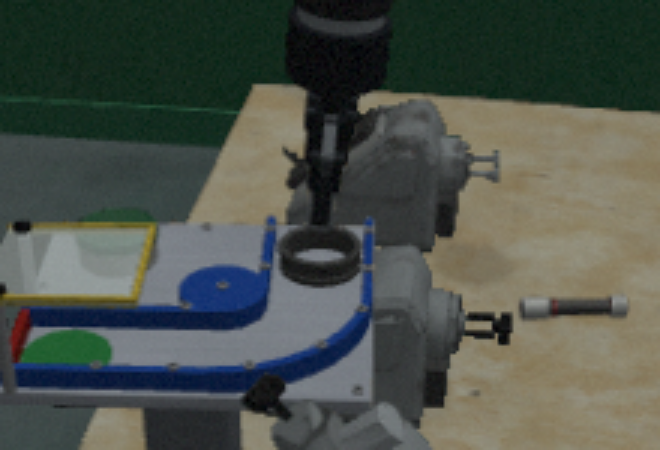

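The closed fingertips at crop (322,224) hang just above the ring, whose top ellipse is centred near (320,244). A quick ray check follows.

```bash
python3 - <<'E'
from h import *
im=get_image("side"); f=lambda x,y,z: w2t(onplane(im,240+x/3-.33,40+y/3-.33,z)).round(1)
print("tip",f(322,224,216.3),"ring c",f(320,244,200),"rim far",f(320,225,200),"rim near",f(320,263,200), "L/R",f(279,246,200),f(361,246,200))
s=state();print(w2t(s['position']).round(1))
it=get_image("top"); save(it,"t1"); g=cv2.cvtColor(it["pixels"],cv2.COLOR_RGB2GRAY)[185:235,385:435]
cv2.imwrite("pics/t1c.png",cv2.resize(it["pixels"][180:240,375:445,::-1],None,fx=8,fy=8))
E
```

```text
tip [-97.4 -64.   36.3] ring c [-96.  -60.8  20. ] rim far [-95.  -91.6  20. ] rim near [-97.1 -31.2  20. ] L/R [-63.7 -56.4  20. ] [-128.6  -58.9   20. ]
[-93.2 -59.4  37.3]
```

View pics/t1c.png

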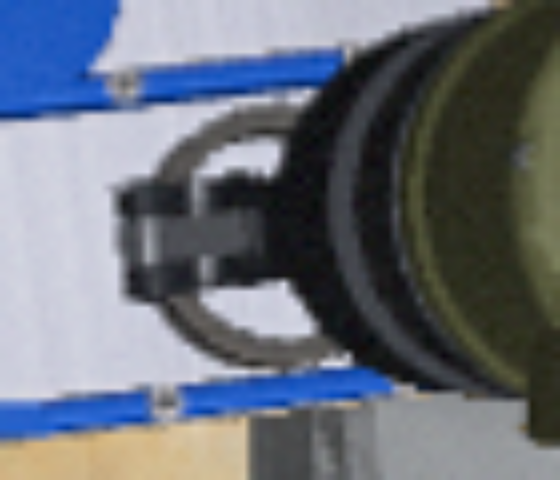

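The top crop shows the gripper over the ring, with the ring centred about (275,235), and the fingers fit the bore. Going down.

Request:
drive_tool(deltas=[{"dp": [-3,0,8],"twist": 0},{"dp": [-5,0,16],"twist": 0},{"dp": [-5,0,24],"twist": 0},{"dp": [-6,0,30],"twist": 0},{"dp": [-6,0,30],"twist": 0}])

```text
time_s: 4.9
position: [499.2, -47.9, 182.7]
ee_rot: [[0.988, 0.128, 0.086], [0.129, -0.992, -0.001], [0.085, 0.012, -0.996]]
ft_force: [0.4, 0.4, 0.1]
opening: 0.3
finger_force: 0.0
```

```bash
python3 - <<'E'
from h import *
a=[(-95,y,6) for y in (-50,-38,-26,-14,-2,10)]
rows(a)
b=[(-25-70*np.cos(t),5+70*np.sin(t),6) for t in np.radians([8,20,32,44,56,68,80,90])]+[(x,75,6) for x in (-15,-5)]
rows([tuple(np.round(q,1).tolist()) for q in b])
E
```

```text
t 4.9 tcp in track [-100.1  -59.2    2.7] F [0.4 0.4 0.1]
(-95, -50, 6) -> [5, -9, -3] step 11
(-95, -38, 6) -> [5, -21, -3] step 12
(-95, -26, 6) -> [5, -33, -3] step 12
(-95, -14, 6) -> [5, -45, -3] step 12
(-95, -2, 6) -> [5, -57, -4] step 12
(-95, 10, 6) -> [6, -69, -4] step 12
t 4.9 tcp in track [-100.1  -59.2    2.7] F [0.4 0.4 0.1]
(-94.3, 14.7, 6.0) -> [6, -74, -4] step 74
(-90.8, 28.9, 6.0) -> [10, -88, -4] step 15
(-84.4, 42.1, 6.0) -> [16, -101, -3] step 15
(-75.4, 53.6, 6.0) -> [25, -113, -3] step 15
(-64.1, 63.0, 6.0) -> [36, -122, -2] step 15
(-51.2, 69.9, 6.0) -> [49, -129, -1] step 15
(-37.2, 73.9, 6.0) -> [63, -133, 0] step 15
(-25.0, 75.0, 6.0) -> [75, -134, 1] step 12
(-15, 75, 6) -> [85, -134, 2] step 10
(-5, 75, 6) -> [95, -134, 3] step 10
```

Request:
drive_tool(deltas=[{"dp": [4,-2,-3],"twist": 0},{"dp": [5,-9,-3],"twist": 0},{"dp": [5,-17,-3],"twist": 0},{"dp": [5,-25,-3],"twist": 0},{"dp": [5,-33,-3],"twist": 0},{"dp": [5,-41,-3],"twist": 0},{"dp": [5,-49,-3],"twist": 0},{"dp": [5,-57,-4],"twist": 0},{"dp": [5,-65,-4],"twist": 0},{"dp": [6,-74,-4],"twist": 0}])

```text
time_s: 5.9
position: [495.9, 26.9, 187.5]
ee_rot: [[0.988, 0.128, 0.088], [0.129, -0.992, -0.002], [0.087, 0.013, -0.996]]
ft_force: [0.5, -1.5, -0.5]
opening: -0.0
finger_force: 0.3
```

```bash
python3 - <<'E'
from h import *
b=[(-25-70*np.cos(t),5+70*np.sin(t),6) for t in np.radians([20,32,44,56,68,80,90])]+[(x,75,6) for x in (-15,-5)]
rows([tuple(np.round(q,1).tolist()) for q in b])
E
```

```text
t 5.9 tcp in track [-93.8  15.3   7.5] F [ 0.5 -1.5 -0.5]
(-90.8, 28.9, 6.0) -> [3, -14, 2] step 14
(-84.4, 42.1, 6.0) -> [9, -27, 2] step 15
(-75.4, 53.6, 6.0) -> [18, -38, 3] step 15
(-64.1, 63.0, 6.0) -> [30, -48, 4] step 15
(-51.2, 69.9, 6.0) -> [42, -55, 5] step 15
(-37.2, 73.9, 6.0) -> [56, -59, 6] step 15
(-25.0, 75.0, 6.0) -> [69, -60, 7] step 12
(-15, 75, 6) -> [79, -60, 8] step 10
(-5, 75, 6) -> [88, -60, 9] step 10
```

Request:
drive_tool(deltas=[{"dp": [1,-7,1],"twist": 0},{"dp": [3,-14,1],"twist": 0},{"dp": [6,-21,1],"twist": 0},{"dp": [9,-27,2],"twist": 0},{"dp": [13,-33,2],"twist": 0},{"dp": [18,-38,2],"twist": 0},{"dp": [24,-43,3],"twist": 0},{"dp": [30,-48,3],"twist": 0},{"dp": [36,-52,4],"twist": 0},{"dp": [42,-55,4],"twist": 0}])

```text
time_s: 6.9
position: [532.5, 76.0, 186.2]
ee_rot: [[0.986, 0.144, 0.086], [0.144, -0.99, 0.008], [0.086, 0.004, -0.996]]
ft_force: [-2.3, 1.5, 0.3]
opening: -0.2
finger_force: 1.1
```

```bash
python3 - <<'E'
from h import *
b=[(-25-70*np.cos(t),5+70*np.sin(t),6) for t in np.radians([80,90])]+[(x,75,6) for x in (-15,-5,5)]
rows([tuple(np.round(q,1).tolist()) for q in b])
E
```

```text
t 6.9 tcp in track [-51.3  59.4   6.2] F [-2.3  1.5  0.3]
(-37.2, 73.9, 6.0) -> [14, -14, 1] step 20
(-25.0, 75.0, 6.0) -> [26, -15, 2] step 12
(-15, 75, 6) -> [36, -15, 3] step 10
(-5, 75, 6) -> [46, -15, 4] step 10
(5, 75, 6) -> [56, -15, 5] step 10
```

Request:
drive_tool(deltas=[{"dp": [0,0,0],"twist": 0}])

```text
time_s: 7.0
position: [533.2, 76.3, 186.4]
ee_rot: [[0.986, 0.145, 0.087], [0.144, -0.989, 0.009], [0.087, 0.004, -0.996]]
ft_force: [0.5, 2.1, -0.5]
opening: 0.1
finger_force: 0.9
```

```bash
python3 - <<'E'
from h import *
s=state(); print(np.round(s['q'],3),np.round(s['tau'],1),np.round(s['ee_rot'],3).tolist(),np.round(s['moment'],2))
rows([(-37.2,73.9,6),(-25,75,6),(-15,75,6)])
im=get_image("side"); cv2.imwrite("pics/s3.png",cv2.resize(im["pixels"][40:190,220:440,::-1],None,fx=3,fy=3))
E
```

```text
[ 0.144  0.148 -0.366  0.969 -0.004  3.141] [ -1.  -43.2  34.1  -0.9  -0.6   0. ] [[0.986, 0.145, 0.087], [0.144, -0.989, 0.009], [0.087, 0.004, -0.996]] [0.35 0.1  0.02]
t 7.0 tcp in track [-50.6  59.7   6.4] F [ 0.5  2.1 -0.5]
(-37.2, 73.9, 6) -> [14, -14, 2] step 20
(-25, 75, 6) -> [26, -15, 3] step 12
(-15, 75, 6) -> [36, -15, 3] step 10
```

View pics/s3.png

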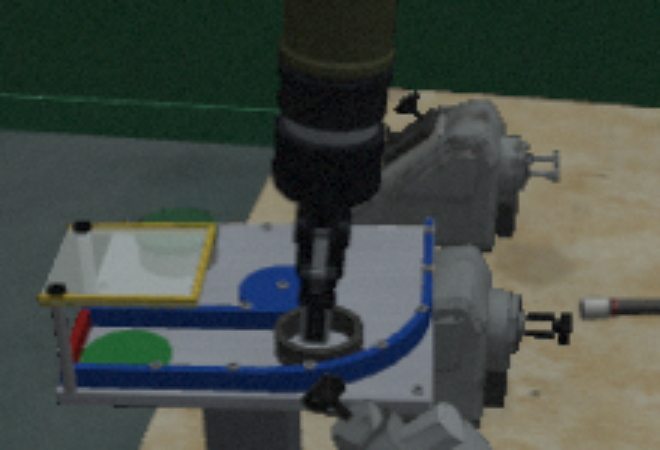

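The picture shows the ring at crop (320,335) at the end of the bend with the fingers in its bore. The last joint is at its limit, so I turn the tool back a little and go on into leg 2.

Request:
drive_tool(deltas=[{"dp": [0,-5,1],"twist": -4},{"dp": [3,-9,1],"twist": -8},{"dp": [8,-12,2],"twist": -8},{"dp": [14,-14,2],"twist": -8},{"dp": [20,-14,2],"twist": -8},{"dp": [26,-15,2],"twist": -8},{"dp": [29,-15,2],"twist": -8},{"dp": [29,-15,2],"twist": -8}])

```text
time_s: 7.85
position: [559.7, 94.7, 187.0]
ee_rot: [[0.956, 0.28, 0.087], [0.28, -0.96, 0.008], [0.086, 0.017, -0.996]]
ft_force: [0.9, -0.7, 0.3]
opening: -0.4
finger_force: 0.0
```

```bash
python3 - <<'E'
from h import *
s=state(); print(np.round(s['q'],3),np.round(s['ee_rot'],3).tolist())
rows([(-22,75,6),(-34,75,30),(-34,75,240)])
im=get_image("side"); cv2.imwrite("pics/s4.png",cv2.resize(im["pixels"][40:190,220:440,::-1],None,fx=3,fy=3))
E
```

```text
[ 0.172  0.201 -0.301  0.982 -0.007  3.029] [[0.956, 0.28, 0.087], [0.28, -0.96, 0.008], [0.086, 0.017, -0.996]]
t 7.85 tcp in track [-21.9  74.5   7. ] F [ 0.9 -0.7  0.3]
(-22, 75, 6) -> [0, -1, 1] step 1
(-34, 75, 30) -> [-10, -2, -24] step 27
(-34, 75, 240) -> [8, 2, -233] step 210
```

View pics/s4.png

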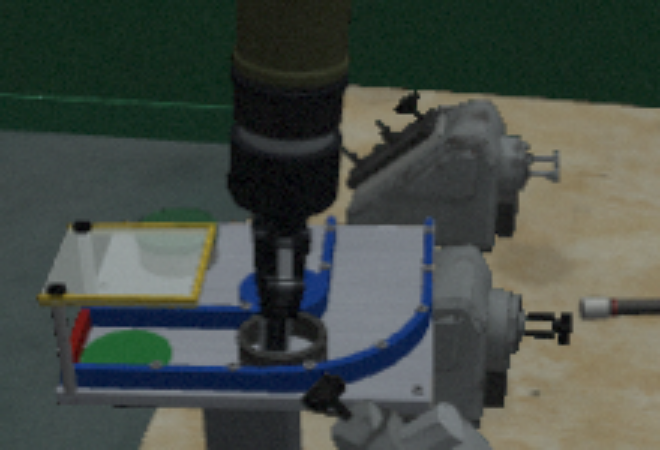

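The ring sits at crop (283,340) in leg 2 with the fingers in its bore. Now up and out, then out to the reach limit to build the lean.

Request:
drive_tool(deltas=[{"dp": [-5,0,-8],"twist": 0},{"dp": [-4,0,-25],"twist": 0},{"dp": [-2,0,-60],"twist": 0},{"dp": [0,0,-110],"twist": 0},{"dp": [0,0,-160],"twist": 0},{"dp": [10,0,-205],"twist": 0},{"dp": [45,0,-240],"twist": 0},{"dp": [95,0,-250],"twist": 0},{"dp": [145,0,-255],"twist": 0},{"dp": [195,0,-260],"twist": 0}])

```text
time_s: 8.9
position: [710.0, 143.4, 462.5]
ee_rot: [[0.956, 0.28, 0.089], [0.28, -0.96, 0.008], [0.088, 0.017, -0.996]]
ft_force: [1.4, -0.4, 0.7]
opening: 0.0
finger_force: 0.0
```

Request:
drive_tool(deltas=[{"dp": [50,-5,-10],"twist": 0},{"dp": [100,-10,-20],"twist": 0},{"dp": [150,-15,-30],"twist": 0},{"dp": [200,-20,-40],"twist": 0},{"dp": [250,-25,-50],"twist": 0},{"dp": [300,-30,-60],"twist": 0},{"dp": [350,-35,-70],"twist": 0},{"dp": [400,-40,-80],"twist": 0}])

```text
time_s: 9.7
position: [802.5, 203.3, 417.7]
ee_rot: [[0.95, 0.28, 0.141], [0.279, -0.96, 0.021], [0.141, 0.019, -0.99]]
ft_force: [-0.1, -0.4, -0.7]
opening: -0.1
finger_force: 0.0
```

Request:
drive_tool(deltas=[{"dp": [300,-60,-500],"twist": 0},{"dp": [300,-60,-500],"twist": 0},{"dp": [300,-60,-500],"twist": 0},{"dp": [300,-60,-500],"twist": 0},{"dp": [300,-60,-500],"twist": 0},{"dp": [300,-60,-500],"twist": 0}])

```text
time_s: 10.3
position: [743.4, 215.7, 507.9]
ee_rot: [[0.941, 0.284, 0.187], [0.282, -0.959, 0.037], [0.189, 0.018, -0.982]]
ft_force: [0.3, 0.6, 0.3]
opening: -0.2
finger_force: 0.0
```

```bash
python3 -c "
from h import *
s=state(); print(np.round(s['q'],3))"
```

```text
[ 0.29   0.721  1.249  1.909 -0.018  3.141]
```

Request:
drive_tool(deltas=[{"dp": [100,0,-20],"twist": 0},{"dp": [150,0,-30],"twist": 0}])

```text
time_s: 10.5
position: [779.6, 226.5, 496.5]
ee_rot: [[0.931, 0.283, 0.232], [0.279, -0.959, 0.05], [0.237, 0.019, -0.971]]
ft_force: [0.5, 0.6, -0.6]
opening: -0.2
finger_force: 0.0
```

Request:
drive_tool(deltas=[{"dp": [100,0,-60],"twist": 0},{"dp": [150,0,-100],"twist": 0}])

```text
time_s: 10.7
position: [792.0, 230.8, 511.0]
ee_rot: [[0.918, 0.283, 0.277], [0.276, -0.959, 0.063], [0.283, 0.019, -0.959]]
ft_force: [-0.6, 0.5, -0.1]
opening: -0.2
finger_force: 0.0
```

Request:
drive_tool(deltas=[{"dp": [400,0,-60],"twist": 0},{"dp": [400,0,-60],"twist": 0}])

```text
time_s: 10.9
position: [826.2, 241.2, 505.1]
ee_rot: [[0.903, 0.283, 0.324], [0.273, -0.959, 0.077], [0.333, 0.019, -0.943]]
ft_force: [0.6, 0.1, -0.5]
opening: 0.2
finger_force: 0.0
```

Request:
drive_tool(deltas=[{"dp": [100,40,-40],"twist": 0},{"dp": [150,70,-60],"twist": 0}])

```text
time_s: 11.1
position: [852.2, 215.4, 514.9]
ee_rot: [[0.886, 0.283, 0.367], [0.27, -0.959, 0.087], [0.376, 0.021, -0.926]]
ft_force: [-0.2, 0.2, 1.7]
opening: 0.1
finger_force: 0.0
```

Request:
drive_tool(deltas=[{"dp": [100,40,-40],"twist": 0},{"dp": [150,70,-60],"twist": 0}])

```text
time_s: 11.3
position: [874.8, 189.5, 530.7]
ee_rot: [[0.867, 0.28, 0.413], [0.264, -0.96, 0.097], [0.423, 0.025, -0.906]]
ft_force: [-0.1, -0.6, 0.6]
opening: -0.0
finger_force: 0.0
```

Request:
drive_tool(deltas=[{"dp": [100,40,-40],"twist": 0},{"dp": [150,70,-60],"twist": 0}])

```text
time_s: 11.5
position: [894.2, 166.1, 548.0]
ee_rot: [[0.845, 0.278, 0.458], [0.259, -0.96, 0.105], [0.469, 0.03, -0.883]]
ft_force: [-1.1, -0.1, -0.4]
opening: -0.1
finger_force: 0.0
```

Request:
drive_tool(deltas=[{"dp": [100,40,-40],"twist": 0},{"dp": [150,70,-60],"twist": 0}])

```text
time_s: 11.7
position: [911.2, 144.1, 568.2]
ee_rot: [[0.819, 0.275, 0.503], [0.253, -0.961, 0.112], [0.515, 0.036, -0.857]]
ft_force: [0.2, 0.9, 0.6]
opening: -0.1
finger_force: 0.0
```

Request:
drive_tool(deltas=[{"dp": [100,20,-40],"twist": 0},{"dp": [150,40,-60],"twist": 0}])

```text
time_s: 11.9
position: [922.4, 137.6, 592.5]
ee_rot: [[0.791, 0.271, 0.549], [0.247, -0.962, 0.119], [0.56, 0.042, -0.828]]
ft_force: [0.2, 0.4, 0.4]
opening: -0.0
finger_force: 0.0
```

Request:
drive_tool(deltas=[{"dp": [100,20,-40],"twist": 0},{"dp": [150,40,-60],"twist": 0}])

```text
time_s: 12.1
position: [930.8, 130.8, 619.1]
ee_rot: [[0.76, 0.267, 0.592], [0.242, -0.962, 0.124], [0.603, 0.048, -0.796]]
ft_force: [0.8, 0.7, 0.5]
opening: -0.1
finger_force: 0.0
```

Request:
drive_tool(deltas=[{"dp": [100,40,-40],"twist": 2},{"dp": [150,70,-60],"twist": 4}])

```text
time_s: 12.3
position: [939.3, 108.4, 645.9]
ee_rot: [[0.746, 0.208, 0.633], [0.164, -0.978, 0.128], [0.645, 0.009, -0.764]]
ft_force: [-0.6, -0.7, 0.7]
opening: -0.2
finger_force: 0.0
```

Request:
drive_tool(deltas=[{"dp": [100,20,-40],"twist": 2},{"dp": [150,20,-60],"twist": 3}])

```text
time_s: 12.5
position: [941.9, 101.1, 676.0]
ee_rot: [[0.722, 0.165, 0.672], [0.105, -0.986, 0.129], [0.684, -0.023, -0.729]]
ft_force: [-0.7, 1.1, 0.5]
opening: -0.0
finger_force: 0.0
```

Request:
drive_tool(deltas=[{"dp": [-30,0,0],"twist": 0},{"dp": [-50,0,0],"twist": 0},{"dp": [-50,0,0],"twist": 0},{"dp": [-50,0,0],"twist": 0}])

```text
time_s: 12.9
position: [903.4, 97.1, 638.1]
ee_rot: [[0.726, 0.168, 0.667], [0.108, -0.986, 0.13], [0.679, -0.022, -0.734]]
ft_force: [0.8, 0.2, 0.3]
opening: 0.0
finger_force: 0.0
```

```bash
python3 - <<'E'
from h import *
s=state(); print(np.round(s['q'],3),np.round(s['ee_rot'],3).tolist())
rows([(-120,75,180),(-85,75,60),(-80,74,22)])
im=get_image("side"); h=im["pixels"][100:190,230:360]
cv2.imwrite("pics/s5.png",cv2.resize(h[:,:,::-1],None,fx=5,fy=5))
E
```

```text
[0.079 0.399 0.73  1.158 0.077 3.091] [[0.726, 0.168, 0.667], [0.108, -0.986, 0.13], [0.679, -0.022, -0.734]]
t 12.9 tcp in track [319.3  33.2 458.1] F [0.8 0.2 0.3]
(-120, 75, 180) -> [-511, -54, -92] step 522
(-85, 75, 60) -> [-566, -50, 20] step 125
(-80, 74, 22) -> [-589, -47, 51] step 38
```

View pics/s5.png

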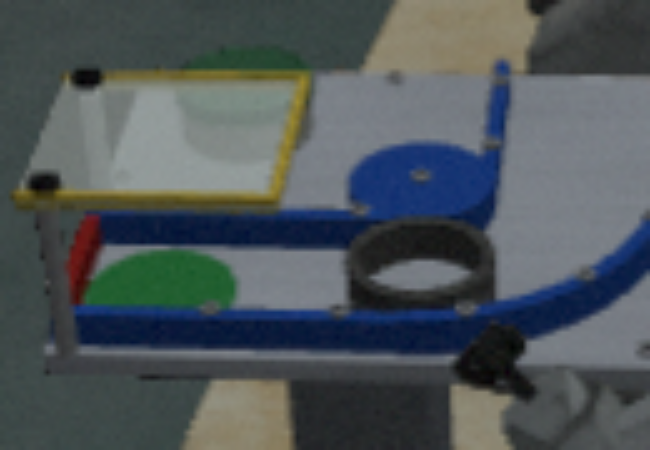

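The ring is at about crop (421,255), well clear of the guard. A vise knob shows at crop (490,355), so I check its height and then travel back.

```bash
python3 - <<'E'
from h import *
im=get_image("side")
f=lambda x,y,z: w2t(onplane(im,230+x/5-.4,100+y/5-.4,z)).round(1)
print("ring",f(421,254,200),"L/R",f(348,254,200),f(495,254,200))
for n in("side","top"):
    im=get_image(n); best=[]
    for v in range(60,260,2):
        for u in range(200,480,2):
            if im["range_z"][v,u]>0:
                q=w2t(pt(im,u,v))
                if -350<q[0]<60 and 5<q[2]<260 and (128<q[1]<200 or q[0]<-145 and -60<q[1]<200): best.append(q)
    b=np.array(best); print(n,len(b)); 
    if len(b): print(b.min(0).round(),b.max(0).round())
E
```

```text
ring [-29.8  69.9  20. ] L/R [ 2.1 71.1 20. ] [-62.1  68.7  20. ]
side 15
[-188.  128.    5.] [ 48. 199.  83.]
top 42
[-165.  183.    5.] [-114.  200.   38.]
```

Request:
drive_tool(deltas=[{"dp": [-48,-5,-9],"twist": 0},{"dp": [-96,-10,-18],"twist": 0},{"dp": [-144,-15,-27],"twist": 0},{"dp": [-192,-20,-36],"twist": 0},{"dp": [-240,-25,-45],"twist": 0},{"dp": [-288,-30,-54],"twist": 0},{"dp": [-336,-35,-63],"twist": 0},{"dp": [-384,-40,-72],"twist": 0},{"dp": [-432,-45,-81],"twist": 0},{"dp": [-475,-50,-88],"twist": 0}])

```text
time_s: 14.1
position: [494.3, 83.6, 382.7]
ee_rot: [[0.722, 0.168, 0.671], [0.108, -0.985, 0.131], [0.683, -0.022, -0.73]]
ft_force: [0.2, 0.3, 1.3]
opening: 0.2
finger_force: 0.0
```

Request:
drive_tool(deltas=[{"dp": [-18,-2,-2],"twist": 0},{"dp": [-36,-4,-4],"twist": 0},{"dp": [-36,-4,-4],"twist": 0},{"dp": [-36,-4,-4],"twist": 0}])

```text
time_s: 14.5
position: [467.0, 81.2, 362.6]
ee_rot: [[0.721, 0.171, 0.671], [0.111, -0.985, 0.133], [0.684, -0.022, -0.729]]
ft_force: [0.0, 0.2, 0.1]
opening: 0.1
finger_force: 0.0
```

```bash
python3 - <<'E'
from h import *
s=state(); print(np.round(s['q'],3),np.round(s['ee_rot'],3).tolist())
rows([(-95,75,60),(-88,75,30),(-88,75,9)])
E
```

```text
[ 0.151 -0.59  -0.796  0.611  0.03   3.141] [[0.721, 0.171, 0.671], [0.111, -0.985, 0.133], [0.684, -0.022, -0.729]]
t 14.5 tcp in track [-115.6   72.9  182.6] F [0.  0.2 0.1]
(-95, 75, 60) -> [-69, 1, 104] step 124
(-88, 75, 30) -> [-84, 2, 130] step 31
(-88, 75, 9) -> [-99, 3, 145] step 21
```

Request:
drive_tool(deltas=[{"dp": [-20,0,40],"twist": -2},{"dp": [-45,0,75],"twist": -3},{"dp": [-62,1,111],"twist": -3},{"dp": [-62,1,111],"twist": -3},{"dp": [-62,1,111],"twist": -3}])

```text
time_s: 15.0
position: [496.0, 87.8, 237.1]
ee_rot: [[0.714, 0.209, 0.668], [0.162, -0.978, 0.132], [0.681, 0.014, -0.732]]
ft_force: [-0.0, -0.2, -0.1]
opening: 0.1
finger_force: 0.0
```

```bash
python3 - <<'E'
from h import *
s=state(); print(np.round(s['q'],3),np.round(s['ee_rot'],3).tolist())
rows([(-82,75,30),(-82,75,10)])
im=get_image("side"); cv2.imwrite("pics/s6.png",cv2.resize(im["pixels"][40:190,220:440,::-1],None,fx=3,fy=3))
E
```

```text
[ 0.159 -0.44  -1.021  0.241  0.025  3.094] [[0.714, 0.209, 0.668], [0.162, -0.978, 0.132], [0.681, 0.014, -0.732]]
t 15.0 tcp in track [-86.   75.8  57.1] F [-0.  -0.2 -0.1]
(-82, 75, 30) -> [-16, 1, 23] step 27
(-82, 75, 10) -> [-29, 0, 37] step 20
```

View pics/s6.png

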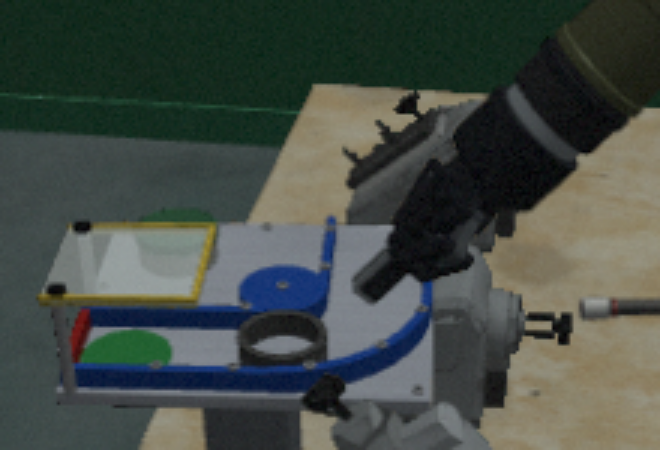

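The leaned tool hangs behind the ring, with its tip at crop (370,292) and the ring at (283,340). Joint 3 is near its limit here, so I fit a planar arm model to see where the lean can reach down.

```bash
cat > ik.py <<'E'
from h import *
from scipy.optimize import least_squares
D=np.array([[.314,-.048,1.21,599.4,230.4],[.811,1.25,1.919,786.7,436.7],[.148,-.366,.969,538.6,186.4],[.201,-.301,.982,567.7,187],[.721,1.249,1.909,774.1,507.9],[.399,.73,1.158,908.6,638.1],[-.59,-.796,.611,474,362.6],[-.44,-1.021,.241,503.7,237.1]])
def fk(k,a,b,c):
    r0,z0,A,al,B,be,L=k; p=a-b+c
    return np.array([r0+A*np.sin(a+al)+B*np.cos(a-b+be)+L*np.cos(p), z0+A*np.cos(a+al)-B*np.sin(a-b+be)-L*np.sin(p)])
s=least_squares(lambda k:np.concatenate([fk(k,*d[:3])-d[3:] for d in D]),[0,400,350,0,400,0,250])
print(s.x.round(3),"rms",np.sqrt(np.mean(s.fun**2)).round(2)); k=s.x
def ik(x,z,tilt):
    w=t2w(x,75,z); r=np.hypot(w[0],w[1]); p=np.pi/2-np.radians(tilt)
    t=least_squares(lambda q:np.append(fk(k,*q)-[r,w[2]],300*(q[0]-q[1]+q[2]-p)),[-.3,-1,.3]); return t.x.round(3),round(t.cost,2)
if __name__=="__main__":
    for t in(43,38,33):
        for x,z in[(-82,10),(-60,10),(-45,40),(-45,10),(-30,40),(-30,10),(-20,10),(0,10),(43,10)]: print(t,x,z,*ik(x,z,t))
E
python3 ik.py
```

```text
[-5.06000e-01  2.82745e+02  5.22084e+02 -0.00000e+00  4.47697e+02
 -1.72000e-01  4.64172e+02] rms 0.2
43 -82 10 [-0.363 -1.104  0.079] 0.0
43 -60 10 [-0.305 -1.073  0.053] 0.0
43 -45 40 [-0.314 -0.999  0.135] 0.0
43 -45 10 [-0.268 -1.05   0.038] 0.0
43 -30 40 [-0.278 -0.977  0.121] 0.0
43 -30 10 [-0.231 -1.027  0.025] 0.0
43 -20 10 [-0.208 -1.011  0.018] 0.0
43 0 10 [-0.163 -0.978  0.005] 0.0
43 43 10 [-0.072 -0.902 -0.01 ] 0.0
38 -82 10 [-0.324 -1.014  0.217] 0.0
38 -60 10 [-0.271 -0.982  0.196] 0.0
38 -45 40 [-0.274 -0.908  0.274] 0.0
38 -45 10 [-0.235 -0.959  0.184] 0.0
38 -30 40 [-0.24  -0.885  0.262] 0.0
38 -30 10 [-0.201 -0.935  0.174] 0.0
38 -20 10 [-0.179 -0.918  0.168] 0.0
38 0 10 [-0.136 -0.885  0.159] 0.0
38 43 10 [-0.048 -0.808  0.147] 0.0
33 -82 10 [-0.276 -0.925  0.345] 0.0
33 -60 10 [-0.225 -0.891  0.329] 0.0
33 -45 40 [-0.225 -0.816  0.403] 0.0
33 -45 10 [-0.192 -0.867  0.32 ] 0.0
33 -30 40 [-0.192 -0.792  0.395] 0.0
33 -30 10 [-0.16  -0.842  0.312] 0.0
33 -20 10 [-0.139 -0.825  0.308] 0.0
33 0 10 [-0.097 -0.791  0.301] 0.0
33 43 10 [-0.012 -0.712  0.295] 0.0
```

```bash
python3 - <<'E'
from h import *
rows([(-50,75,57),(-20,75,50),(-20,75,30),(-20,75,10)])
E
```

```text
t 15.05 tcp in track [-86.2  75.8  57.7] F [-0.4  0.   0.1]
(-50, 75, 57) -> [26, 4, 25] step 36
(-20, 75, 50) -> [43, 6, 51] step 31
(-20, 75, 30) -> [29, 6, 65] step 20
(-20, 75, 10) -> [16, 6, 80] step 20
```

Request:
drive_tool(deltas=[{"dp": [13,2,12],"twist": 0},{"dp": [26,4,25],"twist": 0},{"dp": [43,6,51],"twist": 0},{"dp": [34,6,60],"twist": 0},{"dp": [29,6,65],"twist": 0},{"dp": [29,6,65],"twist": 0},{"dp": [29,6,65],"twist": 0}])

```text
time_s: 15.75
position: [560.4, 95.2, 209.7]
ee_rot: [[0.713, 0.209, 0.67], [0.162, -0.978, 0.132], [0.682, 0.014, -0.731]]
ft_force: [0.4, 0.1, 0.1]
opening: 0.2
finger_force: 0.0
```

```bash
python3 - <<'E'
from h import *
s=state(); print(np.round(s['q'],3),np.round(s['ee_rot'],3).tolist())
rows([(-20,75,20),(-20,75,10)])
im=get_image("side"); cv2.imwrite("pics/s7.png",cv2.resize(im["pixels"][90:180,240:370,::-1],None,fx=5,fy=5))
f=lambda x,y,z: w2t(onplane(im,240+x/5-.4,90+y/5-.4,z)).round(1)
E
```

```text
[ 0.15  -0.241 -0.981  0.08   0.031  3.088] [[0.713, 0.209, 0.67], [0.162, -0.978, 0.132], [0.682, 0.014, -0.731]]
t 15.75 tcp in track [-21.2  74.9  29.7] F [0.4 0.1 0.1]
(-20, 75, 20) -> [-6, 0, 8] step 10
(-20, 75, 10) -> [-13, 0, 15] step 10
```

View pics/s7.png

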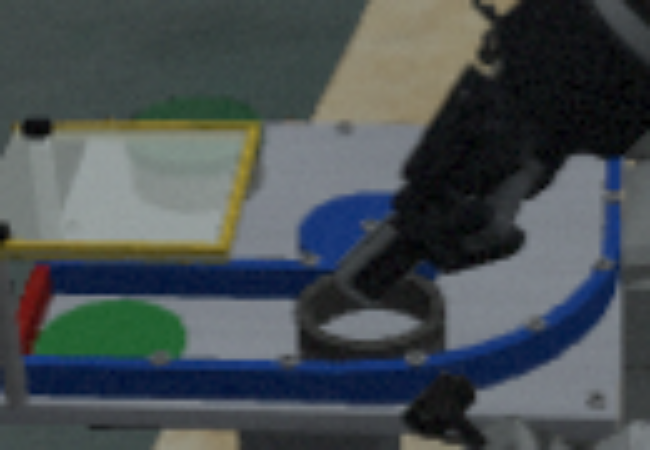

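The crop shows the leaned tip at about (360,288) over the bore, with the ring's top centred near (371,305). The TCP is about 5 mm forward of centre, so I go in 2 mm further forward.

Request:
drive_tool(deltas=[{"dp": [-1,0,6],"twist": 0},{"dp": [-4,0,9],"twist": 0},{"dp": [-8,0,13],"twist": 0},{"dp": [-11,0,16],"twist": 0},{"dp": [-11,0,16],"twist": 0}])

```text
time_s: 16.3
position: [562.6, 95.4, 188.3]
ee_rot: [[0.715, 0.209, 0.668], [0.162, -0.978, 0.132], [0.68, 0.014, -0.733]]
ft_force: [-0.1, 0.8, 0.0]
opening: -0.1
finger_force: 0.0
```

```bash
python3 - <<'E'
from h import *
s=state(); print(np.round(s['q'],3),np.round(s['moment'],2))
rows([(x,75,10) for x in (-10,0,10,20,28)])
E
```

```text
[ 0.15  -0.201 -1.009  0.014  0.031  3.088] [-0.17  0.71 -0.01]
t 16.3 tcp in track [-19.   74.8   8.3] F [-0.1  0.8  0. ]
(-10, 75, 10) -> [8, 1, 5] step 9
(0, 75, 10) -> [15, 1, 12] step 10
(10, 75, 10) -> [22, 2, 18] step 10
(20, 75, 10) -> [30, 3, 25] step 10
(28, 75, 10) -> [35, 4, 31] step 8
```

Request:
drive_tool(deltas=[{"dp": [4,0,1],"twist": 0},{"dp": [8,1,5],"twist": 0},{"dp": [12,1,9],"twist": 0},{"dp": [15,1,12],"twist": 0},{"dp": [19,1,15],"twist": 0},{"dp": [22,2,18],"twist": 0},{"dp": [26,2,22],"twist": 0},{"dp": [30,3,25],"twist": 0},{"dp": [34,3,29],"twist": 0},{"dp": [34,3,29],"twist": 0}])

```text
time_s: 17.3
position: [608.7, 102.1, 192.2]
ee_rot: [[0.713, 0.209, 0.67], [0.162, -0.978, 0.132], [0.683, 0.014, -0.731]]
ft_force: [-0.5, 0.3, -0.8]
opening: -0.1
finger_force: 0.0
```

```bash
python3 - <<'E'
from h import *
rows([(20,75,10),(20,75,40),(-40,75,45),(-45,75,12)])
im=get_image("side"); p=im["pixels"].astype(int); hsv=cv2.cvtColor(im["pixels"],cv2.COLOR_RGB2HSV)
o=cv2.imread("pics/side0.png")[:,:,::-1].astype(int)
G=lambda p:((p[...,1]>p[...,0]+40)&(p[...,1]>p[...,2]+30))[145:180,235:290].sum()
print("green nest px",G(o),G(p))
E
```

```text
t 17.3 tcp in track [27.6 75.6 12.2] F [-0.5  0.3 -0.8]
(20, 75, 10) -> [-7, 0, -4] step 8
(20, 75, 40) -> [13, 0, -26] step 30
(-40, 75, 45) -> [-27, -5, -70] step 60
(-45, 75, 12) -> [-53, -5, -49] step 33
green nest px 266 264
```

Request:
drive_tool(deltas=[{"dp": [3,0,4],"twist": 0},{"dp": [6,1,7],"twist": 0},{"dp": [8,1,9],"twist": 0},{"dp": [8,1,9],"twist": 0},{"dp": [4,1,5],"twist": 0},{"dp": [4,1,5],"twist": 0},{"dp": [4,1,-10],"twist": 0},{"dp": [4,1,-30],"twist": 0},{"dp": [4,1,-50],"twist": 0},{"dp": [4,1,-60],"twist": 0}])

```text
time_s: 18.35
position: [570.2, 93.6, 239.8]
ee_rot: [[0.712, 0.209, 0.67], [0.162, -0.978, 0.133], [0.683, 0.014, -0.73]]
ft_force: [-0.3, -0.5, 0.7]
opening: -0.0
finger_force: 0.0
```

Request:
drive_tool(deltas=[{"dp": [0,0,0],"twist": 0},{"dp": [0,0,0],"twist": 0}])

```text
time_s: 18.55
position: [570.9, 93.7, 238.5]
ee_rot: [[0.713, 0.209, 0.67], [0.162, -0.978, 0.132], [0.682, 0.014, -0.731]]
ft_force: [0.7, 0.5, -0.6]
opening: 0.2
finger_force: 0.0
```

```bash
cat > ringpos.py <<'E'
from h import *
im=get_image("side"); p=cv2.imread("pics/side0.png")[:,:,::-1].astype(int); c=im["pixels"].astype(int)
d=(np.abs(c-p).sum(2)>60)&(c.sum(2)<260)&(np.ptp(c,axis=2)<30)
# candidates lying in leg 2 at ring-top height
W=[]
for v in range(110,180):
    for u in range(230,370):
        if d[v,u]:
            q=w2t(onplane(im,u,v,190))
            if -70<q[0]<125 and 30<q[1]<115: W.append((q[0],q[1],u,v))
W=np.array(W); h=np.histogram(W[:,0],np.arange(-70,126,5)); print(dict(zip(h[1][:-1].astype(int).tolist(),h[0].tolist())))
t=get_image("top"); p=cv2.imread("pics/top0.png")[:,:,::-1].astype(int); c=t["pixels"].astype(int)
ys,xs=np.nonzero((c.sum(2)<300)&(np.abs(c-p).sum(2)>90)); 
W=np.array([w2t(onplane(t,u,v,200)) for u,v in zip(xs,ys) if 290<u<400 and 90<v<240])
W=W[(abs(W[:,1]-75)<36)&(W[:,0]>-80)]; h=np.histogram(W[:,0],np.arange(-80,126,5)); print("top",dict(zip(h[1][:-1].astype(int).tolist(),h[0].tolist())))
rows([])
E
python3 ringpos.py
```

```text
{-70: 0, -65: 0, -60: 0, -55: 0, -50: 0, -45: 0, -40: 0, -35: 0, -30: 0, -25: 0, -20: 0, -15: 0, -10: 10, -5: 26, 0: 34, 5: 29, 10: 23, 15: 16, 20: 20, 25: 16, 30: 16, 35: 24, 40: 23, 45: 33, 50: 30, 55: 18, 60: 3, 65: 0, 70: 0, 75: 0, 80: 0, 85: 0, 90: 0, 95: 0, 100: 0, 105: 0, 110: 0, 115: 0, 120: 0}
top {-80: 81, -75: 91, -70: 91, -65: 87, -60: 92, -55: 89, -50: 90, -45: 87, -40: 87, -35: 82, -30: 74, -25: 53, -20: 30, -15: 29, -10: 31, -5: 41, 0: 26, 5: 18, 10: 15, 15: 18, 20: 13, 25: 17, 30: 15, 35: 0, 40: 0, 45: 0, 50: 0, 55: 0, 60: 0, 65: 0, 70: 0, 75: 0, 80: 0, 85: 0, 90: 0, 95: 0, 100: 0, 105: 0, 110: 0, 115: 0, 120: 0}
t 18.65 tcp in track [-11.2  72.1  57.6] F [0.1 0.4 0.2]
```

```bash
python3 - <<'E'
from h import *
rows([(-27,75,45),(-27,75,25),(-27,75,10.5)])
E
```

```text
t 18.65 tcp in track [-11.2  72.1  57.6] F [0.1 0.4 0.2]
(-27, 75, 45) -> [-20, -4, -1] step 20
(-27, 75, 25) -> [-34, -5, 13] step 20
(-27, 75, 10.5) -> [-43, -5, 24] step 14
```

Request:
drive_tool(deltas=[{"dp": [-10,-2,0],"twist": 0},{"dp": [-20,-4,-1],"twist": 0},{"dp": [-27,-5,6],"twist": 0},{"dp": [-34,-5,13],"twist": 0},{"dp": [-39,-5,19],"twist": 0},{"dp": [-43,-5,24],"twist": 0},{"dp": [-43,-5,24],"twist": 0},{"dp": [-43,-5,24],"twist": 0}])

```text
time_s: 19.45
position: [555.0, 94.8, 191.3]
ee_rot: [[0.713, 0.209, 0.669], [0.162, -0.978, 0.132], [0.682, 0.014, -0.732]]
ft_force: [0.5, -0.1, -0.2]
opening: 0.1
finger_force: 0.0
```

```bash
python3 - <<'E'
from h import *
s=state(); print(np.round(s['q'],3),np.round(s['ee_rot'],3).tolist())
rows([(x,75,10) for x in (-15,-5,5,15,25,35,40)])
E
```

```text
[ 0.152 -0.224 -1.019  0.027  0.03   3.089] [[0.713, 0.209, 0.669], [0.162, -0.978, 0.132], [0.682, 0.014, -0.732]]
t 19.45 tcp in track [-26.6  75.2  11.3] F [ 0.5 -0.1 -0.2]
(-15, 75, 10) -> [8, 1, 9] step 12
(-5, 75, 10) -> [15, 2, 16] step 10
(5, 75, 10) -> [22, 3, 22] step 10
(15, 75, 10) -> [29, 4, 29] step 10
(25, 75, 10) -> [37, 4, 36] step 10
(35, 75, 10) -> [44, 5, 43] step 10
(40, 75, 10) -> [48, 6, 46] step 5
```

Request:
drive_tool(deltas=[{"dp": [4,0,5],"twist": 0},{"dp": [8,1,9],"twist": 0},{"dp": [12,1,13],"twist": 0},{"dp": [16,2,17],"twist": 0},{"dp": [20,2,20],"twist": 0},{"dp": [24,3,24],"twist": 0},{"dp": [28,3,28],"twist": 0},{"dp": [32,4,32],"twist": 0},{"dp": [36,4,35],"twist": 0},{"dp": [36,4,35],"twist": 0}])

```text
time_s: 20.45
position: [605.7, 101.5, 190.7]
ee_rot: [[0.713, 0.209, 0.669], [0.162, -0.978, 0.132], [0.682, 0.014, -0.731]]
ft_force: [-0.2, 0.7, 0.5]
opening: 0.5
finger_force: 0.0
```

```bash
python3 - <<'E'
from h import *
rows([(x,75,10.5) for x in (32,36,40,42,44)])
E
```

```text
t 20.45 tcp in track [24.6 75.4 10.7] F [-0.2  0.7  0.5]
(32, 75, 10.5) -> [5, 1, 5] step 7
(36, 75, 10.5) -> [8, 1, 8] step 4
(40, 75, 10.5) -> [11, 2, 11] step 4
(42, 75, 10.5) -> [13, 2, 12] step 2
(44, 75, 10.5) -> [14, 2, 13] step 2
```

Request:
drive_tool(deltas=[{"dp": [2,0,2],"twist": 0},{"dp": [4,1,4],"twist": 0},{"dp": [6,1,6],"twist": 0},{"dp": [8,1,8],"twist": 0},{"dp": [10,1,10],"twist": 0},{"dp": [11,2,11],"twist": 0},{"dp": [11,2,11],"twist": 0}])

```text
time_s: 21.15
position: [620.8, 102.6, 190.1]
ee_rot: [[0.713, 0.209, 0.669], [0.162, -0.978, 0.132], [0.682, 0.014, -0.731]]
ft_force: [-0.5, 0.2, 0.2]
opening: 0.1
finger_force: 0.0
```

```bash
python3 - <<'E'
from h import *
s=state(); print(np.round(s['ft_force'],2),np.round(s['moment'],2))
rows([(x,75,10.5) for x in (42,44,46)])
im=get_image("side"); p=cv2.imread("pics/side0.png")[:,:,::-1].astype(int); c=im["pixels"].astype(int)
G=lambda p:((p[...,1]>p[...,0]+40)&(p[...,1]>p[...,2]+30))[145:180,235:290]
R=lambda p:((p[...,0]>p[...,1]+60)&(p[...,0]>p[...,2]+60))[130:180,235:290].sum()
print("green",G(p).sum(),G(c).sum(),"red",R(p),R(c))
E
python3 ringpos.py
```

```text
[-0.52  0.21  0.22] [-0.1   0.75 -0.01]
t 21.15 tcp in track [39.7 74.6 10.1] F [-0.5  0.2  0.2]
(42, 75, 10.5) -> [2, 0, 1] step 2
(44, 75, 10.5) -> [3, 0, 3] step 2
(46, 75, 10.5) -> [5, 0, 4] step 2
green 266 100 red 36 37
{-70: 0, -65: 0, -60: 0, -55: 0, -50: 0, -45: 0, -40: 0, -35: 0, -30: 0, -25: 3, -20: 2, -15: 6, -10: 6, -5: 8, 0: 8, 5: 7, 10: 5, 15: 15, 20: 21, 25: 23, 30: 28, 35: 27, 40: 25, 45: 30, 50: 29, 55: 24, 60: 21, 65: 16, 70: 17, 75: 15, 80: 13, 85: 19, 90: 21, 95: 27, 100: 32, 105: 27, 110: 10, 115: 0, 120: 0}
top {-80: 68, -75: 72, -70: 75, -65: 71, -60: 75, -55: 74, -50: 74, -45: 70, -40: 67, -35: 83, -30: 89, -25: 89, -20: 89, -15: 86, -10: 89, -5: 87, 0: 87, 5: 87, 10: 86, 15: 75, 20: 51, 25: 28, 30: 21, 35: 0, 40: 0, 45: 0, 50: 0, 55: 0, 60: 0, 65: 0, 70: 0, 75: 0, 80: 0, 85: 0, 90: 0, 95: 0, 100: 0, 105: 0, 110: 0, 115: 0, 120: 0}
t 21.3 tcp in track [39.4 74.6 10. ] F [ 0.9 -0.2  0.4]
```

Request:
drive_tool(deltas=[{"dp": [1,0,1],"twist": 0},{"dp": [2,0,2],"twist": 0},{"dp": [2,0,2],"twist": 0}])

```text
time_s: 21.6
position: [623.5, 103.2, 189.9]
ee_rot: [[0.713, 0.209, 0.669], [0.162, -0.978, 0.132], [0.682, 0.014, -0.731]]
ft_force: [-0.4, 0.4, 0.3]
opening: 0.1
finger_force: 0.0
```

Request:
drive_tool(deltas=[{"dp": [1,0,1],"twist": 0},{"dp": [1,0,1],"twist": 0}])

```text
time_s: 21.8
position: [624.9, 103.5, 189.9]
ee_rot: [[0.713, 0.209, 0.669], [0.162, -0.978, 0.132], [0.682, 0.014, -0.731]]
ft_force: [0.2, -0.5, 0.3]
opening: -0.0
finger_force: 0.0
```

```bash
python3 ringpos.py | sed -n '1p;3p' | sed 's/.*\(70: 17\|80:\)/80:/'
```

```text
80: 14, 85: 14, 90: 18, 95: 21, 100: 29, 105: 32, 110: 20, 115: 5, 120: 0}
t 21.9 tcp in track [43.7 75.   9.9] F [-0.2 -0.2 -0.1]
```

Request:
drive_tool(deltas=[{"dp": [0.7,0,0.7],"twist": 0},{"dp": [0.7,0,0.7],"twist": 0}])

```text
time_s: 22.1
position: [625.7, 103.7, 189.8]
ee_rot: [[0.713, 0.209, 0.669], [0.162, -0.978, 0.132], [0.682, 0.014, -0.731]]
ft_force: [0.1, -0.0, 0.2]
opening: -0.2
finger_force: 0.1
```

Request:
drive_tool(deltas=[{"dp": [0.7,0,0.7],"twist": 0},{"dp": [0.7,0,0.7],"twist": 0}])

```text
time_s: 22.3
position: [626.7, 103.9, 189.7]
ee_rot: [[0.713, 0.209, 0.669], [0.162, -0.978, 0.132], [0.682, 0.014, -0.731]]
ft_force: [-0.1, -0.2, -0.0]
opening: -0.1
finger_force: 0.1
```

```bash
python3 ringpos.py | sed -n '1p;3p' | sed 's/.*\(80:\)/80:/'
```

```text
80: 14, 85: 14, 90: 17, 95: 20, 100: 26, 105: 31, 110: 25, 115: 8, 120: 0}
t 22.4 tcp in track [45.7 75.2  9.8] F [ 0.7 -0.2  0. ]
```

Request:
drive_tool(deltas=[{"dp": [0.7,0,0.7],"twist": 0},{"dp": [0.7,0,0.7],"twist": 0}])

```text
time_s: 22.6
position: [627.7, 104.1, 189.7]
ee_rot: [[0.713, 0.209, 0.669], [0.162, -0.978, 0.132], [0.682, 0.014, -0.731]]
ft_force: [0.2, -0.4, 0.1]
opening: 0.1
finger_force: 0.1
```

Request:
drive_tool(deltas=[{"dp": [0.7,0,0.7],"twist": 0},{"dp": [0.7,0,0.7],"twist": 0}])

```text
time_s: 22.8
position: [628.7, 104.4, 189.7]
ee_rot: [[0.713, 0.209, 0.669], [0.162, -0.978, 0.132], [0.682, 0.014, -0.731]]
ft_force: [-0.1, -0.5, 0.1]
opening: 0.1
finger_force: 0.1
```

```bash
python3 ringpos.py | sed -n '1p;3p' | sed 's/.*\(80:\)/80:/'
```

```text
80: 14, 85: 15, 90: 16, 95: 19, 100: 23, 105: 32, 110: 29, 115: 13, 120: 4}
t 22.9 tcp in track [47.7 75.3  9.7] F [-0.1 -0.9  0.1]
```

```bash
python3 - <<'E'
from h import *
im=get_image("side"); c=im["pixels"].astype(int)
red=((c[...,0]>c[...,1]+50)&(c[...,0]>c[...,2]+50)); ys,xs=np.nonzero(red[130:180,230:300]); ys+=130; xs+=230
for v in range(ys.min(),ys.max()+1):
    x=xs[ys==v]
    if len(x):
        xr=x.max(); print(v,x.min(),xr, w2t(onplane(im,xr+.5,v,190)).round(1)[:2], [int(k) for k in c[v,xr-1:xr+9].sum(1)])
G=((c[...,1]>c[...,0]+40)&(c[...,1]>c[...,2]+30)); ys,xs=np.nonzero(G[140:180,235:300]); print(len(xs)); P=np.array([w2t(onplane(im,u+235,v+140,180))[:2] for u,v in zip(xs,ys)]); print(P.min(0),P.max(0),P.mean(0))
E
```

```text
143 247 248 [124.1  28.9] [177, 174, 167, 127, 100, 97, 121, 107, 112, 103]
144 247 248 [123.3  33.1] [150, 166, 139, 94, 96, 100, 98, 96, 102, 149]
145 246 248 [122.4  37.3] [169, 161, 98, 104, 106, 106, 124, 147, 146, 167]
146 246 248 [121.6  41.5] [151, 129, 97, 114, 127, 133, 161, 144, 118, 87]
147 245 248 [120.8  45.6] [160, 103, 111, 155, 158, 146, 128, 105, 82, 97]
148 245 247 [122.3  49.8] [160, 157, 119, 178, 175, 158, 88, 109, 110, 93]
149 245 247 [121.5  53.9] [159, 152, 162, 167, 152, 101, 111, 100, 83, 105]
150 244 246 [122.9  58.1] [168, 161, 128, 158, 138, 100, 104, 92, 93, 95]
151 244 246 [122.1  62.1] [157, 172, 165, 136, 137, 85, 115, 102, 90, 116]
152 244 245 [123.6  66.2] [150, 152, 146, 170, 147, 116, 100, 89, 97, 99]
153 244 245 [122.8  70.2] [160, 157, 115, 174, 165, 179, 114, 92, 95, 98]
154 244 245 [122.   74.2] [166, 136, 121, 171, 161, 152, 104, 108, 99, 113]
155 244 245 [121.2  78.2] [153, 128, 108, 124, 159, 153, 138, 89, 97, 156]
156 244 245 [120.4  82.1] [166, 87, 103, 95, 118, 167, 163, 156, 175, 185]
157 244 246 [117.4  86. ] [67, 88, 104, 71, 108, 158, 156, 165, 170, 160]
158 245 245 [118.8  89.9] [137, 93, 106, 108, 85, 89, 82, 113, 158, 163]
159 245 245 [118.1  93.8] [143, 80, 130, 147, 84, 76, 68, 76, 76, 78]
77
[68.2785095  49.67615124] [109.82890115  70.59345716] [89.18803458 61.0165894 ]
```

```bash
python3 - <<'E'
from h import *
im=get_image("side")
for c in (cv2.imread("pics/side0.png")[:,:,::-1].astype(int),im["pixels"].astype(int)):
    G=((c[...,1]>c[...,0]+40)&(c[...,1]>c[...,2]+30)); ys,xs=np.nonzero(G[140:180,235:300])
    P=np.array([w2t(onplane(im,u+235,v+140,180))[:2] for u,v in zip(xs,ys)])
    for lo in range(45,75,5):
        q=P[(P[:,1]>=lo)&(P[:,1]<lo+5)]
        if len(q): print(lo,q.min(0)[0].round(1),q.max(0)[0].round(1))
E
```

```text
45 65.0 104.5
50 59.9 112.1
55 59.3 115.9
60 56.4 117.4
65 55.2 116.6
70 54.6 118.1
45 80.9 90.0
50 73.4 100.7
55 68.3 106.8
60 72.1 108.3
65 76.0 107.6
70 86.6 102.3
```

Request:
drive_tool(deltas=[{"dp": [0.4,0,0.3],"twist": 0},{"dp": [0.4,0,0.3],"twist": 0}])

```text
time_s: 23.2
position: [629.1, 104.4, 189.7]
ee_rot: [[0.713, 0.209, 0.669], [0.162, -0.978, 0.132], [0.682, 0.014, -0.731]]
ft_force: [-0.2, 0.7, -0.3]
opening: 0.0
finger_force: 0.2
```

Request:
drive_tool(deltas=[{"dp": [0.5,0,0.5],"twist": 0},{"dp": [0.7,0,0.7],"twist": 0}])

```text
time_s: 23.4
position: [630.0, 104.6, 189.6]
ee_rot: [[0.713, 0.209, 0.669], [0.162, -0.978, 0.132], [0.682, 0.014, -0.731]]
ft_force: [-1.9, -1.0, 1.4]
opening: 0.3
finger_force: 1.0
```

Contact with the end stop is felt at about 2 N. Withdrawing.

Request:
drive_tool(deltas=[{"dp": [-4,0,-4],"twist": 0},{"dp": [-15,-2,-14],"twist": 0},{"dp": [-30,-3,-30],"twist": 0},{"dp": [-40,-5,-55],"twist": 0},{"dp": [-40,-5,-100],"twist": 0},{"dp": [-30,-5,-140],"twist": 0},{"dp": [-10,-5,-180],"twist": 0},{"dp": [10,-5,-200],"twist": 0},{"dp": [10,-5,-200],"twist": 0},{"dp": [10,-5,-200],"twist": 0}])

```text
time_s: 24.4
position: [502.3, 84.7, 343.6]
ee_rot: [[0.712, 0.209, 0.67], [0.162, -0.978, 0.133], [0.683, 0.014, -0.73]]
ft_force: [0.1, 0.0, -0.5]
opening: -0.0
finger_force: 0.0
```

```bash
python3 ringpos.py | sed -n '1p;3p' | sed 's/.*\( 35:\)/35:/'; python3 - <<'E'
from h import *
im=get_image("side"); c=im["pixels"].astype(int)
G=((c[...,1]>c[...,0]+40)&(c[...,1]>c[...,2]+30)); ys,xs=np.nonzero(G[140:180,235:300])
P=np.array([w2t(onplane(im,u+235,v+140,180))[:2] for u,v in zip(xs,ys)])
for lo in range(45,80,5):
    q=P[(P[:,1]>=lo)&(P[:,1]<lo+5)]
    if len(q): print(lo,q.min(0)[0].round(1),q.max(0)[0].round(1),(q.min(0)[0]+q.max(0)[0])/2)
E
```

```text
35: 0, 40: 0, 45: 0, 50: 5, 55: 21, 60: 27, 65: 23, 70: 21, 75: 16, 80: 13, 85: 15, 90: 15, 95: 19, 100: 21, 105: 31, 110: 29, 115: 14, 120: 7}
t 24.5 tcp in track [-81.   71.8 160.8] F [ 0.4 -0.   0.8]
45 83.2 90.0 86.62163258365258
50 73.4 100.7 87.08043727864825
55 70.5 104.5 87.53062275135865
60 72.1 110.6 91.36742654242198
65 76.0 109.8 92.91431516638593
70 86.6 104.6 95.56629837302906
```

```bash
python3 -c "
from h import *
print(close_job())"
```

```text
the job is handed in; nothing more can be done
None
```

The ring is home against the red end stop under the guard: its measured centre is within about 2 mm of the nest point and a light contact of about 2 N was felt. The tool is clear and the job was handed in at about 24.5 s, though the judge returned no verdict.

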